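# Set the sign-stand leg to its length mark and hold it clamped

## Robot

A 6-joint arm with a two-finger parallel gripper is mounted at the origin on the work surface. World frame = base frame: x ahead of the robot, y to its left, z up, the work surface at z = 0. Lengths are in m, angles in degrees, forces in N, time in s.
With the tool pointing down it reaches from about 0.325 to 0.9 m from the base axis. Payload 6.1 kg.
Tool frame: the origin (TCP) lies at the very end of the fingers, on their centre line; the grasp point (between the pads) lies 19 mm behind it (env.grip_point_offset is the distance from the TCP to the grasp point, in m); z points along the fingers, y is the line along which they close (so a half turn about z gives the same grasp; the last joint's range is limited). The gripper opens to 87 mm and grips with 3 to 60 N. Pads are 19 mm wide; open, the fingers measure 117 mm over their backs; the gripper's body (75 mm by 190 mm) begins 51 mm behind the grasp point.
Start: joints at [-80.735, 12.628, 87.462, -0, 79.91, -7.225], TCP at [0.177, -0.599, 0.223] pointing down, gripper open.
Joint ranges: [-170.65, 170.65], [-52.31, 119.04], [5.05, 147.46], [-71.25, 251.25], [11.57, 151.72], [-153.62, 153.62]. Speed limits (degrees/s): [147.25, 147.25, 172.46, 180, 180, 180].

## Interface

Orientations are given as a 3x3 rotation matrix whose columns are the frame's x, y, z axes.
In Python, from rig import status, grab_frame, ticket, env gives the robot as it stands.
- The arm moves only by the tool servo_tool, never from a script. Its argument "deltas" is a list of rows, each a list of 5 numbers: the opening, from 0 (shut) to 1 (fully open), then the shift along the world's x, y, z in units of 30 mm (1.0 is 30 mm), then the turn about the world's z in units of 5 degrees (1.0 is 5 degrees). In form: [[grip, x, y, z, roll], ...]. A call has 1 to 5 rows; each row shifts and turns the commanded pose from where the row before left it; what a row does not reach is not made up. A row lasts 1/10 s, in which the tool goes at most 50 mm and 8.59 degrees, less where a joint would pass 70% of its speed; a pose out of reach is approached as far as the arm can. A call is refused whole if a number of a shift passes 1 or a number of a turn 1, either way. A call with a gripper value outside its range is refused whole. The fingers move at their own pace and stop on an object; "force" is the grip in N (left out, the last holds). Time passes only in rows, so rows that do not move let the fingers close. It gives the time, the measured TCP pose, the force, the opening and the grip force at its end, in the units of the state.
- status.observe(): the state, without advancing time (a new reading comes with each control period).
- grab_frame(name): name is "scene" or "top"; returns a dict with "image" (400x640x3 uint8, red, green, blue), "range_z" (400x640 float32, m along the optical axis (not along the pixel's ray), 0 where there is no reading), "mtx" (3x3 intrinsics, pixels), "rvec" (rotation vector, rad) and "tvec" (3), from world to camera coordinates, as OpenCV has them. Camera axes: x right, y down, z forward; pixel columns grow to the right and rows downward; lengths in m; the calibration is good to about 2 mm. A picture is of the moment at which its call begins.
- ticket.finish_job(): hands the job in; it is judged then, once.
The state is a dict: "clock": time; "joints": joint angles; "qvel": joint speeds; "effort": joint torques, N m; "position": TCP position; "tcp_rot": TCP orientation; "force": force on the tool from outside, world axes, zero at the start; "ft_torque": the same for the moment, N m; "width": opening from 0.0 (shut) to 1.0 (fully open); "finger_force": force on a finger pad.
Only numpy, scipy, OpenCV 4.12 (cv2) and the standard library are available. Lean on these libraries where they do the work, as an engineer would, in place of code of your own. Each camera call takes 0.05 s, during which the arm holds its last target. There are 200 camera calls.

## Task

At the mineral stall, press both black caps of the leg cradle fully home, then pull the sliding leg out until its foot stands over the dark steel length mark, keeping the slide lever open on the way. Holding the leg there against its spring, squeeze the slide lever fully closed, and finish still gripping leg and lever at the mark, so that I can put the pin in: do not let go. Leave the mark, the stones and other wares on the table where they are.

Things in the scene. Friction and masses are not known exactly. Their poses are not given: they have to be found in the camera images.
- stand: Fixed leg cradle: plywood plate 450 x 150 x 12 mm on the table (from 220 mm behind to 230 mm ahead of the origin along x) carrying a level aluminium tube, 30 mm across, axis 60 mm above the table, in two grey saddles. Origin: on the table, straight under the tube's open mouth. x points along the tube out of the mouth (the way the leg pulls out), z up, y to the left of x.
- cap_tail (a joint): How far the cap at the tube's closed end is pressed down: 0 = 8 mm proud, 0.008 m = fully home on its saddle (no gap). Stiff: about 7 N moves it, it stays where it is left, then stops hard.
- cap_tail_top (a point): Centre of the top face of the tail cap, a black plate 50 mm (along x) x 64 mm x 10 mm thick, 160 mm behind the stand's origin on the tube's line. Its top is 95 mm above the table when fully home, up to 103 mm when proud. Axes as the stand's.
- cap_mouth (a joint): How far the cap near the tube's mouth is pressed down; the same as cap_tail.
- cap_mouth_top (a point): Centre of the top face of the mouth cap, like the tail cap but 60 mm behind the stand's origin.
- leg (a joint): How far the sliding leg is pulled out: 0 = fully in, up to 0.13 m. A spring pulls it back in with about 3 N (in) to 5 N (out) whenever it is not held, lever closed or not.
- grip (a point): Where to grip: on the leg's axis, 60 mm above the table, 20 mm behind foot_mid. Grey grip block here: from 30 mm behind to 14 mm ahead of this point in x, 45 to 75 mm above the table, its right (-y) face 17 mm and left (+y) face 9 mm from the axis. Block and lever together: 34 mm wide with the lever closed, centred on this point; 44 mm with it open. Moves with the leg; axes as the stand's.
- foot_mid (a point): Centre of the top edge of the leg's foot, 85 mm above the table: a black rubber plate across the leg's end, 12 mm thick in x, 110 mm wide in y, 25 to 85 mm above the table. Open fingers put down astride the grip block can pull the leg out by pushing this plate's inner face, 14 mm ahead of the grip point. Axes as the stand's.
- lever (a joint): Slide cam lever on the left of the grip block: 0 = open, 0.010 m = fully closed against the block. It slides straight towards the block (along -y), needs about 12 N, stays where it is left.
- lever_face (a point): Centre of the lever's outer face, a steel plate 40 mm (x) x 8 mm (y) x 30 mm high, 60 mm above the table; 27 mm to the left (+y) of the leg's axis when open, 17 mm when closed; 8 mm behind the grip point in x. Axes as the stand's.
- mark_line (a point): The length mark: a dark steel strip 6 mm wide in x, 146 mm long in y, lying across the plate under the leg, its upturned ends reaching 28 mm above the table either side of the foot. Point: mid-strip, at the height of the ends. The leg is at its mark when foot_mid is level with this point along the stand's x. Stiff; not to be moved. Axes as the stand's.
- tower: Bystander: amber crystal point, 38 mm across, 78 mm tall, standing beside the cradle. Origin under its centre.
- pin: Bystander: flat steel pin, 62 x 18 x 8 mm, lying on the cradle's plate beside the tube. Origin under it.
- slice: Bystander: polished stone slice, a disc 84 mm across, 10 mm thick, lying beside the cradle. Origin under its centre.
- geode: Bystander: rough half geode, 86 mm across, 46 mm high, beside the cradle. Origin under its centre.
- card: Bystander: wooden card holder with a blank card, 30 x 70 mm, 58 mm tall, beside the cradle. Origin under its centre.
- loupe: Bystander: magnifying glass lying flat, lens 70 mm across, handle to -x, 10 mm thick. Origin under the lens.

How it is judged (in metres and radians):
On the way, in this order (a step that is already met when the one before it is completed fails the run):
1. both caps are pressed fully home, the lever still open and the leg still in (value of joint each of cap_tail, cap_mouth above 0.0062 m and value of joint lever below 0.003 m and value of joint leg below 0.03 m), for 0.1 s.
2. the leg's foot is held over the length mark with the lever still open (x of foot_mid in the frame of mark_line between -0.005 and 0.005 m and value of joint lever below 0.004 m), for 0.2 s.
3. the lever is closed with the leg at the mark (x of foot_mid in the frame of mark_line between -0.005 and 0.005 m and value of joint lever above 0.0075 m), for 0.2 s.
At the end, for the whole second after the job is handed in: Both caps are home to within 1.8 mm, the leg's foot is centred on the length mark to within 5 mm and still, the lever is closed to within 2.5 mm, and the fingers are still gripping leg and lever (more than 3 N on the leg with its lever, more than 2 N on the lever) (all of step 3 and value of joint each of cap_tail, cap_mouth above 0.0062 m and contact force between the fingers and leg above 3 N and contact force between the fingers and lever above 2 N and linear speed of leg below 0.02 m/s); the arm keeps its last pose, push and grip.
It fails at once if the lever was closed while the leg was off its mark by more than 12 mm (value of joint lever above 0.006 m and not (x of foot_mid in the frame of mark_line between -0.012 and 0.012 m)).
It fails at once if the length mark was shifted by more than 4 mm (distance of mark_line from where it was at the start of the episode above 0.004 m).
It fails at once if a bystander was shifted by more than 25 mm (distance of any of tower, pin, slice, geode, card, loupe from where it was at the start of the episode above 0.025 m).
It also fails if it takes over 48 s, if anything falls off the work surface, if the arm or the gripper's body presses on something with over 40 N, if the wrist force passes 120 N, or if a joint passes its speed limit or range.

## Working session

There is one attempt and no reset: what is moved stays moved. The work goes in short steps, Python scripts to look and compute and a tool call to move; the robot and the scene stay as the last step left them, time stands still between calls to the robot, and variables do not carry over. Pictures are saved under pics/ and viewed, at most 10 in all, crops included, and the job is handed in when it is done.

Besides the shell and the picture viewer there is one more tool, called after "Emit:" by a JSON object that holds its "fn" and its "kwargs", one argument or row to a line. servo_tool: Moves the arm, as the interface text tells. Its arguments: {"type":"object","properties":{"deltas":{"type":"array"},"force":{"type":"number"}},"required":["deltas"]}

```bash
mkdir -p pics
python3 - <<'E'
from rig import status, grab_frame, env
import cv2,numpy as np
for n in("top","scene"):
    f=grab_frame(n); cv2.imwrite(f"pics/{n}0.png",f["image"][:,:,::-1]); np.savez(f"{n}0.npz",**f)
    R=cv2.Rodrigues(f["rvec"])[0]; print(n,-R.T@f["tvec"].ravel(),R)
s=status.observe();print(s["clock"],s["position"],s["tcp_rot"],s["width"])
E
```

```text
top [0.55558088 0.01130976 0.73543337] [[-0.0049668  -0.99996617 -0.00655734]
 [-0.99799358  0.0053707  -0.06308695]
 [ 0.06312004  0.00623084 -0.99798649]]
scene [ 1.21194432 -0.06039817  0.57666788] [[ 0.13665711  0.99061644 -0.00197344]
 [ 0.60708953 -0.08532283 -0.79003944]
 [-0.78279444  0.10676645 -0.61305285]]
0.1 [ 0.17730656 -0.59872346  0.22153331] [[ 9.58880307e-01  2.83810628e-01 -2.89020280e-04]
 [ 2.83810686e-01 -9.58878701e-01  1.76977930e-03]
 [ 2.25146785e-04 -1.77903357e-03 -9.99998392e-01]] 0.9995589554969357
```

View pics/top0.png

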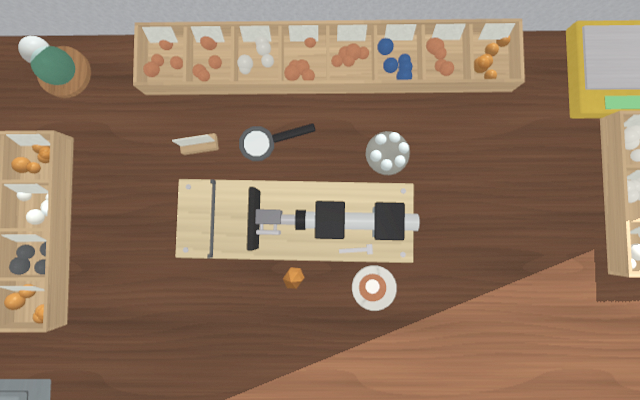

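View pics/scene0.png

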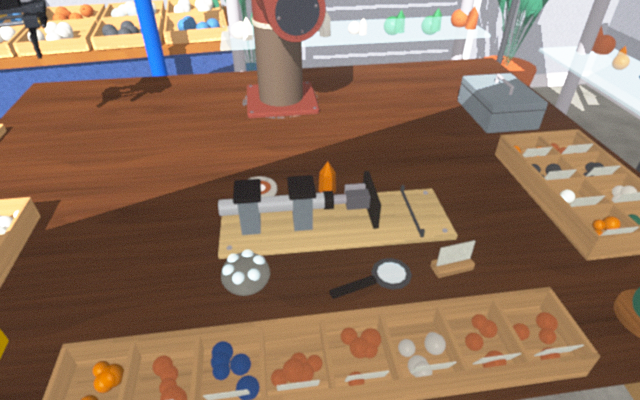

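The top view shows caps at about (330,220) and (390,221), the foot at (254,218), the grip block at (268,216) with its lever below at (268,231), and the mark at (212,218). Stand x points image-left, which is world +y. The scene view agrees with this.

```bash
cat > h.py <<'E'
import cv2,numpy as np
def world(f):
    d=f["range_z"];v,u=np.indices(d.shape);K=f["mtx"]
    P=np.stack([(u-K[0,2])/K[0,0]*d,(v-K[1,2])/K[1,1]*d,d],-1)
    R=cv2.Rodrigues(f["rvec"])[0];return (P-f["tvec"].ravel())@R
def proj(f,p): return cv2.projectPoints(np.float64(p).reshape(-1,3),f["rvec"],f["tvec"],f["mtx"],None)[0].reshape(-1,2)
def seg(f,W,u0,u1,v0,v1,zl,zh,dark):
    m=np.zeros(W.shape[:2],bool);m[v0:v1,u0:u1]=1
    m&=(W[...,2]>zl)&(W[...,2]<zh)
    if dark: m&=f["image"].max(-1)<dark
    return W[m]
def rep(n,p):
    (c,s,a)=cv2.minAreaRect((p[:,:2]*1000).astype(np.float32)); print(n,len(p),"c",np.round(c,1),"size",np.round(s,1),"ang",round(a,2),"z med %.4f"%np.median(p[:,2]),"mean",np.round(p[:,:2].mean(0)*1000,1))
    return np.array(c)
E
python3 - <<'E'
from h import *
f=dict(np.load("top0.npz"));W=world(f)
rep("mouth",seg(f,W,305,352,192,248,.085,.12,80))
rep("tail",seg(f,W,368,412,192,248,.085,.12,80))
rep("foot",seg(f,W,240,264,180,258,.075,.095,90))
rep("block",seg(f,W,254,285,200,224,.066,.085,0))
rep("lever",seg(f,W,254,285,226,240,.06,.085,0))
rep("mark",seg(f,W,205,219,175,262,.005,.04,110))
rep("plate",seg(f,W,170,418,175,265,.007,.018,0))
rep("tower",seg(f,W,280,308,262,292,.03,.1,0))
rep("geode",seg(f,W,362,414,128,176,.02,.1,0))
rep("card",seg(f,W,170,222,130,156,.02,.1,0))
E
```

```text
mouth 1042 c [572.4  -1. ] size [47.5 61.7] ang 87.43 z med 0.1019 mean [572.5  -1. ]
tail 1067 c [570.  -99.9] size [46.9 60.3] ang 89.28 z med 0.1020 mean [569.9 -99.9]
foot 435 c [576.7 133.2] size [ 10.6 106.3] ang 88.18 z med 0.0861 mean [576.1 132.5]
block 460 c [588.3 103.3] size [51.  40.8] ang 89.62 z med 0.0764 mean [580.8 106. ]
lever 159 c [551.5 108.3] size [42.7 22.8] ang 89.61 z med 0.0758 mean [554.5 110.5]
mark 173 c [580.  219.4] size [  5.1 143.9] ang 88.44 z med 0.0167 mean [579.7 219. ]
plate 13611 c [575.4  65.1] size [449.3 150.4] ang 88.51 z med 0.0136 mean [575.3  86.6]
tower 276 c [469.3  65.9] size [32.9 30.3] ang 23.97 z med 0.0585 mean [470.8  64.6]
geode 1471 c [ 701.2 -110. ] size [81.2 76.9] ang 10.56 z med 0.0427 mean [ 698.2 -109.1]
card 268 c [717.8 248.9] size [15.  65.1] ang 8.2 z med 0.0441 mean [723.1 249.2]
```

Emit:
{"fn": "servo_tool", "kwargs": {
  "deltas": [
    [0,0.77,0.98,0,0.85],
    [0,0.77,0.98,0,0.85],
    [0,0.77,0.98,0,0.85],
    [0,0.77,0.98,0,0.85],
    [0,0.77,0.98,0,0.85]
  ],
  "force": 20
}}

```text
clock: 0.6
position: [0.2935, -0.4507, 0.222]
tcp_rot: [[0.789, 0.614, -0.0], [0.614, -0.789, 0.001], [0.0, -0.001, -1.0]]
force: [0.6, -0.2, -0.1]
width: 0.63
finger_force: 0.0
```

Emit:
{"fn": "servo_tool", "kwargs": {
  "deltas": [
    [0,0.77,0.98,0,0.85],
    [0,0.77,0.98,0,0.85],
    [0,0.77,0.98,0,0.85],
    [0,0.77,0.98,0,0.85],
    [0,0.77,0.98,0,0.85]
  ]
}}

```text
clock: 1.1
position: [0.4089, -0.3038, 0.2222]
tcp_rot: [[0.513, 0.859, -0.0], [0.859, -0.513, 0.0], [0.0, -0.0, -1.0]]
force: [0.4, -1.0, -0.9]
width: 0.175
finger_force: 0.0
```

Emit:
{"fn": "servo_tool", "kwargs": {
  "deltas": [
    [0,0.77,0.98,0,0.85],
    [0,0.77,0.98,0,0.85],
    [0,0.77,0.98,0,0.85],
    [0,0.77,0.98,0,0.85],
    [0,0.77,0.98,0,0.85]
  ]
}}

```text
clock: 1.6
position: [0.5244, -0.1568, 0.2221]
tcp_rot: [[0.166, 0.986, -0.001], [0.986, -0.166, 0.0], [0.0, -0.001, -1.0]]
force: [0.4, -0.8, -0.7]
width: 0.006
finger_force: 0.0
```

Emit:
{"fn": "servo_tool", "kwargs": {
  "deltas": [
    [0,0.77,0.97,-0.5,0.85],
    [0,0.77,0.97,-0.5,0.8],
    [0,0,0,-0.8,0],
    [0,0,0,0,0]
  ]
}}

```text
clock: 2.0
position: [0.5677, -0.0982, 0.1642]
tcp_rot: [[0.024, 1.0, -0.007], [1.0, -0.024, 0.002], [0.002, -0.007, -1.0]]
force: [-0.6, 0.2, -1.4]
width: 0.004
finger_force: 0.0
```

Emit:
{"fn": "servo_tool", "kwargs": {
  "deltas": [
    [0,0,0,-0.9,0],
    [0,0,0,-0.9,0],
    [0,0,0,-0.2,0],
    [0,0,0,-0.1,0],
    [0,0,0,-0.1,0]
  ]
}}

```text
clock: 2.5
position: [0.571, -0.1008, 0.1041]
tcp_rot: [[0.027, 1.0, 0.002], [1.0, -0.027, -0.001], [-0.001, 0.002, -1.0]]
force: [0.5, -0.4, -0.8]
width: 0.004
finger_force: 0.0
```

Emit:
{"fn": "servo_tool", "kwargs": {
  "deltas": [
    [0,0,0,-0.1,0],
    [0,0,0,-0.1,0],
    [0,0,0,0,0]
  ]
}}

```text
clock: 2.8
position: [0.5712, -0.1006, 0.098]
tcp_rot: [[0.026, 1.0, 0.003], [1.0, -0.026, -0.001], [-0.001, 0.003, -1.0]]
force: [0.3, -0.5, 2.3]
width: 0.004
finger_force: 1.6
```

Emit:
{"fn": "servo_tool", "kwargs": {
  "deltas": [
    [0,0,0,-0.1,0],
    [0,0,0,-0.05,0],
    [0,0,0,0,0]
  ]
}}

```text
clock: 3.1
position: [0.5712, -0.1007, 0.0952]
tcp_rot: [[0.026, 1.0, 0.002], [1.0, -0.026, -0.001], [-0.001, 0.002, -1.0]]
force: [-6.2, -0.4, 16.2]
width: 0.001
finger_force: 7.7
```

Emit:
{"fn": "servo_tool", "kwargs": {
  "deltas": [
    [0,0,0,-0.1,0],
    [0,0,0,0,0]
  ]
}}

```text
clock: 3.3
position: [0.5714, -0.1007, 0.0951]
tcp_rot: [[0.026, 1.0, 0.002], [1.0, -0.026, -0.002], [-0.001, 0.002, -1.0]]
force: [-14.7, 2.1, 32.5]
width: 0.006
finger_force: 16.7
```

Emit:
{"fn": "servo_tool", "kwargs": {
  "deltas": [
    [0,0,0,0.8,0],
    [0,0,0.83,0,0],
    [0,0.02,0.83,0,0],
    [0,0.02,0.83,0,0],
    [0,0.01,0.83,0,0]
  ]
}}

```text
clock: 3.8
position: [0.5718, 0.0004, 0.1135]
tcp_rot: [[0.027, 1.0, 0.001], [1.0, -0.027, -0.0], [0.0, 0.001, -1.0]]
force: [0.7, -0.3, 0.5]
width: 0.004
finger_force: 0.0
```

Emit:
{"fn": "servo_tool", "kwargs": {
  "deltas": [
    [0,0,0,0,0],
    [0,0,0,-0.3,0],
    [0,0,0,-0.1,0],
    [0,0,0,-0.1,0],
    [0,0,0,-0.1,0]
  ]
}}

```text
clock: 4.3
position: [0.5713, -0.0011, 0.0953]
tcp_rot: [[0.028, 1.0, -0.001], [1.0, -0.028, 0.001], [0.001, -0.001, -1.0]]
force: [-3.1, 1.9, 16.0]
width: 0.006
finger_force: 9.2
```

Emit:
{"fn": "servo_tool", "kwargs": {
  "deltas": [
    [0,0,0,-0.1,0],
    [0,0,0,-0.05,0],
    [0,0,0,0,0]
  ]
}}

```text
clock: 4.6
position: [0.5715, -0.001, 0.0951]
tcp_rot: [[0.027, 1.0, -0.001], [1.0, -0.027, 0.0], [0.0, -0.001, -1.0]]
force: [-17.9, 3.3, 33.9]
width: 0.006
finger_force: 16.9
```

Emit:
{"fn": "servo_tool", "kwargs": {
  "deltas": [
    [0,0,0,1,0],
    [1,0,0,0.5,0],
    [1,0.05,0.93,0,0],
    [1,0.05,0.93,0,0],
    [1,0.05,0.93,0,0]
  ]
}}

```text
clock: 5.1
position: [0.5764, 0.0831, 0.1354]
tcp_rot: [[0.028, 1.0, 0.0], [1.0, -0.028, -0.0], [-0.0, 0.0, -1.0]]
force: [0.6, -0.0, 0.8]
width: 0.286
finger_force: 0.0
```

Emit:
{"fn": "servo_tool", "kwargs": {
  "deltas": [
    [1,0,0.93,0,0],
    [1,0,0,0,0],
    [1,0,0,0,0],
    [1,0,0,0,0],
    [1,0,0,0,0]
  ]
}}

```text
clock: 5.6
position: [0.5762, 0.1099, 0.1354]
tcp_rot: [[0.028, 1.0, -0.0], [1.0, -0.028, -0.0], [-0.0, -0.0, -1.0]]
force: [0.6, 0.2, -0.4]
width: 0.743
finger_force: 0.0
```

Run:
```python
from rig import grab_frame,status
from h import *
a=[]
for n in("top","scene"):
    f=grab_frame(n);np.savez(f"{n}1.npz",**f);a.append(f["image"][100:300,170:490] if n=="top" else f["image"][130:330,170:490])
cv2.imwrite("pics/b.png",cv2.resize(np.vstack(a),None,fx=1.5,fy=1.5)[:,:,::-1])
f=dict(np.load("top1.npz"));W=world(f)
rep("tail",seg(f,W,368,412,192,248,.085,.12,80))
s=status.observe();print(s["position"],s["width"],s["clock"])
```

```text
tail 1067 c [ 570.  -100.1] size [49.3 60.5] ang 89.56 z med 0.0967 mean [ 570.1 -100.2]
[0.57619197 0.11013554 0.1354789 ] 0.8286826931168891 5.7
```

View pics/b.png

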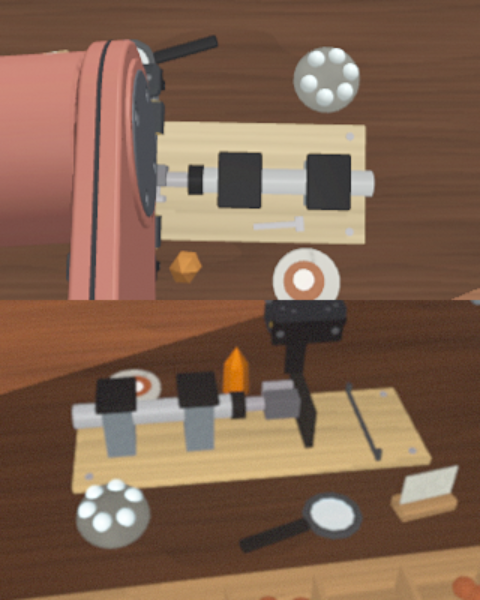

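Both caps look home: the tail cap's top now reads 5 mm lower. The open gripper is above the grip block at about (300,350), the stones haven't moved, and the top camera's view of the block is now blocked by the arm. Descending.

Emit:
{"fn": "servo_tool", "kwargs": {
  "deltas": [
    [1,0,0.06,0,0],
    [1,0,0,-0.8,0],
    [1,0,0,-0.8,0],
    [1,0,0,-0.8,0],
    [1,0,0,-0.7,0]
  ]
}}

```text
clock: 6.2
position: [0.5758, 0.1128, 0.0414]
tcp_rot: [[0.027, 1.0, -0.0], [1.0, -0.027, -0.0], [-0.0, -0.0, -1.0]]
force: [-0.6, -0.6, -0.4]
width: 0.998
finger_force: 0.0
```

Emit:
{"fn": "servo_tool", "kwargs": {
  "deltas": [
    [1,0,0,0,0],
    [1,0,0.05,0,0],
    [1,0,0.05,0,0],
    [1,0,0.05,0,0],
    [1,0,0,0,0]
  ]
}}

```text
clock: 6.7
position: [0.5774, 0.1174, 0.0441]
tcp_rot: [[0.026, 1.0, 0.003], [1.0, -0.026, -0.0], [-0.0, 0.003, -1.0]]
force: [0.7, -2.1, 0.5]
width: 1.001
finger_force: 0.5
```

Emit:
{"fn": "servo_tool", "kwargs": {
  "deltas": [
    [1,0.01,0.3,0,0],
    [1,0.01,0.3,0,0],
    [1,0.01,0.3,0,0],
    [1,0.01,0.3,0,0],
    [1,0.01,0.3,0,0]
  ]
}}

```text
clock: 7.2
position: [0.578, 0.1632, 0.0429]
tcp_rot: [[0.026, 1.0, 0.001], [1.0, -0.026, -0.0], [-0.0, 0.001, -1.0]]
force: [1.6, -5.3, 3.1]
width: 1.004
finger_force: 2.4
```

Emit:
{"fn": "servo_tool", "kwargs": {
  "deltas": [
    [1,0.01,0.3,0,0],
    [1,0.01,0.3,0,0],
    [1,0.01,0.3,0,0],
    [1,0,0.2,0,0],
    [1,0,0.1,0,0]
  ]
}}

```text
clock: 7.7
position: [0.5788, 0.1993, 0.0426]
tcp_rot: [[0.026, 1.0, 0.001], [1.0, -0.026, 0.0], [0.0, 0.001, -1.0]]
force: [2.5, -4.9, 2.3]
width: 1.004
finger_force: 2.4
```

Emit:
{"fn": "servo_tool", "kwargs": {
  "deltas": [
    [1,0,0.1,0,0],
    [1,0,0,0,0],
    [1,0,0,0,0]
  ]
}}

```text
clock: 8.0
position: [0.5784, 0.2016, 0.0423]
tcp_rot: [[0.026, 1.0, -0.0], [1.0, -0.026, 0.0], [0.0, -0.0, -1.0]]
force: [2.4, -3.1, 1.3]
width: 0.998
finger_force: 1.9
```

Run:
```python
from rig import grab_frame,status
from h import *
f=grab_frame("scene");np.savez("scene2.npz",**f)
cv2.imwrite("pics/c.png",cv2.resize(f["image"][150:280,320:480],None,fx=4,fy=4,interpolation=2)[:,:,::-1])
s=status.observe();print(s["position"],s["width"],s["clock"],s["force"])
```

```text
[0.57842538 0.2014914  0.0423463 ] 0.998625040962811 8.05 [ 1.20653991 -4.45441628  1.86314945]
```

View pics/c.png

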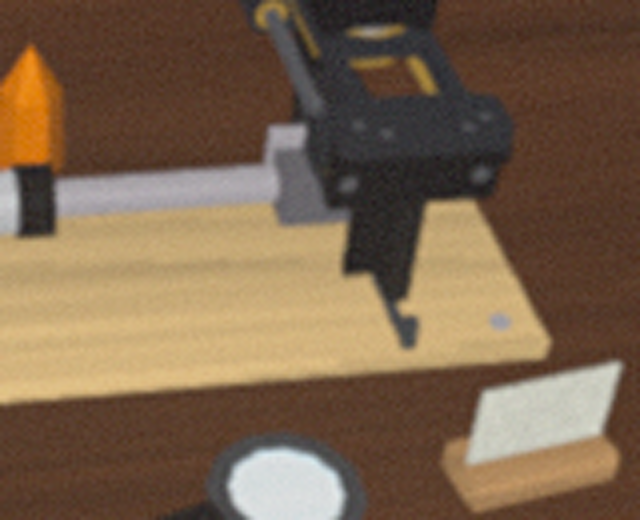

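The crop shows the foot's lower end at about (395,280) just at the near upturned end of the mark (405,330). I'll measure the gap from the depth data.

Run:
```python
from h import *
e=np.array([.0262,.99966]);
for n in("scene0","scene2","top0"):
    f=dict(np.load(n+".npz"));W=world(f);g=f["image"].max(-1)
    s=W[...,:2]@e;l=-(W[...,:2]-np.array([.574,.06]))@np.array([.99966,-.0262]);z=W[...,2]
    for nm,m in(("footend",(abs(l+.055)<.006)&(z>.028)&(z<.055)&(g<75)&(s>.1)&(s<.25)),
        ("mark",(l<-.062)&(l>-.08)&(z>.012)&(z<.032)&(g<110)&(s>.19)&(s<.26)),("markmid",(abs(l)<.08)&(z>.009)&(z<.032)&(g<100)&(s>.2+.015*(n=="scene2"))&(s<.26)),("block",(l>-.02)&(l<.01)&(z>.068)&(z<.079)&(s>.06)&(s<.2)&(g>90))):
        p=s[m]; print(n,nm,m.sum(),np.round(np.percentile(p,[2,10,25,50,75,90,98])*1000,1) if m.sum() else "")
```

```text
scene0 footend 55 [142.4 142.8 144.4 146.7 149.3 150.9 151.9]
scene0 mark 29 [230.3 231.1 231.6 232.3 234.6 235.4 236.3]
scene0 markmid 122 [230.7 231.7 232.9 233.9 235.3 236.2 236.8]
scene0 block 298 [ 72.8  90.9 102.7 115.3 128.8 136.6 140.7]
scene2 footend 98 [205.4 211.3 218.6 226.9 230.6 233.3 235.3]
scene2 mark 27 [230.5 230.8 231.5 233.1 234.5 235.9 236.5]
scene2 markmid 43 [226.6 227.6 230.8 233.  234.3 235.6 236.1]
scene2 block 272 [ 73.9  87.5 110.  156.3 185.4 192.5 196.2]
top0 footend 5 [143.  143.  143.1 143.4 143.5 143.7 143.8]
top0 mark 21 [232.  232.2 232.5 233.6 235.4 235.9 236.7]
top0 markmid 48 [232.  232.1 232.4 232.6 233.  233.4 234.6]
top0 block 493 [ 73.6  84.4  99.9 114.8 129.  137.4 141.4]
```

Emit:
{"fn": "servo_tool", "kwargs": {
  "deltas": [
    [1,0,0.08,0,0],
    [1,0,0,0,0],
    [1,0,0,0,0],
    [1,0,0,0,0]
  ]
}}

```text
clock: 8.45
position: [0.5784, 0.2037, 0.0423]
tcp_rot: [[0.026, 1.0, -0.0], [1.0, -0.026, -0.0], [-0.0, -0.0, -1.0]]
force: [3.0, -4.2, 0.2]
width: 0.997
finger_force: 1.9
```

```bash
cat > o.py <<'E'
from h import *
X=np.array([.0262,.99966]);Y=np.array([-.99966,.0262]);O=np.array([.5742,.060])
def pt(x,y,z): return np.r_[O+x*X+y*Y,z]
def over(f,foot,c,name):
    u0,v0,k=c; im=cv2.resize(f["image"][v0:v0+110,u0:u0+130],None,fx=k,fy=k,interpolation=2)[:,:,::-1].copy()
    T=lambda a:[tuple(int(round(q)) for q in ((p+.5-[u0,v0])*k)) for p in proj(f,a)]
    for poly,col in(([pt(foot-50e-3,-.017,.045),pt(foot-50e-3,-.017,.075),pt(foot-6e-3,-.017,.075),pt(foot-6e-3,-.017,.045)],(0,255,0)),
      ([pt(foot-6e-3,-.055,.025),pt(foot-6e-3,-.055,.085),pt(foot+6e-3,-.055,.085),pt(foot+6e-3,-.055,.025)],(0,255,255)),
      ([pt(foot+6e-3,-.055,.025),pt(foot+6e-3,.055,.025)],(0,255,255))):
        cv2.polylines(im,[np.array(T(poly))],True,col,1)
    cv2.imwrite(name,im)
    return im
E
python3 - <<'E'
from rig import grab_frame,status
from o import *
f=grab_frame("scene");np.savez("scene3.npz",**f)
s=status.observe();p=s["position"];print(p,s["clock"],s["force"])
foot=(p[:2]-O)@X+.0155;print("foot",foot,"tcp lat",(p[:2]-O)@Y)
a=over(dict(np.load("scene0.npz")),(np.array([.5764,.133])-O)@X,(310,150,4),"pics/d0.png")
b=over(f,foot,(350,150,4),"pics/d1.png")
cv2.imwrite("pics/d.png",cv2.resize(np.hstack([a,b]),(800,338)))
E
```

```text
[0.57837536 0.20368052 0.04232454] 8.5 [ 2.75220078 -3.99347239 -0.87344999]
foot 0.15924105947171868 tcp lat -0.00040950914684165837
```

View pics/d.png

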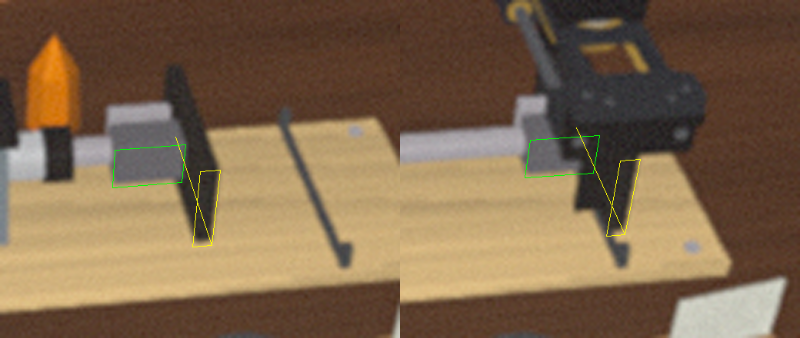

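The overlay offsets match before and after the pull, so the foot is at the mark to about 2 mm, with the lever open. Now closing the lever.

Emit:
{"fn": "servo_tool", "kwargs": {
  "deltas": [
    [0,0,0,0,0],
    [0,0,0,0,0],
    [0,0,0,0,0],
    [0,0,0,0,0],
    [0,0,0,0,0]
  ],
  "force": 35
}}

```text
clock: 9.0
position: [0.5783, 0.2037, 0.0424]
tcp_rot: [[0.026, 1.0, -0.0], [1.0, -0.026, -0.0], [-0.0, -0.0, -1.0]]
force: [0.8, -5.2, 0.6]
width: 0.636
finger_force: 2.3
```

Emit:
{"fn": "servo_tool", "kwargs": {
  "deltas": [
    [0,0,0,0,0],
    [0,0,0,0,0],
    [0,0,0,0,0],
    [0,0,0,0,0],
    [0,0,0,0,0]
  ]
}}

```text
clock: 9.5
position: [0.5787, 0.2037, 0.042]
tcp_rot: [[0.026, 1.0, 0.0], [1.0, -0.026, -0.0], [-0.0, 0.0, -1.0]]
force: [2.9, -3.5, -3.8]
width: 0.383
finger_force: 36.9
```

Emit:
{"fn": "servo_tool", "kwargs": {
  "deltas": [
    [0,0,0,0,0],
    [0,0,0,0,0],
    [0,0,0,0,0],
    [0,0,0,0,0],
    [0,0,0,0,0]
  ]
}}

```text
clock: 10.0
position: [0.5787, 0.2037, 0.042]
tcp_rot: [[0.026, 1.0, 0.0], [1.0, -0.026, -0.0], [-0.0, 0.0, -1.0]]
force: [3.7, -4.3, -3.3]
width: 0.381
finger_force: 36.9
```

Run:
```python
from rig import grab_frame,status
from o import *
f=grab_frame("scene")
s=status.observe();p=s["position"];print(p,s["clock"],s["force"],s["width"]*87,s["finger_force"])
foot=(p[:2]-O)@X+.0155;print("foot",foot,"tcp lat",(p[:2]-O)@Y)
a=over(dict(np.load("scene3.npz")),foot,(350,150,4),"pics/e0.png")
b=over(f,foot,(350,150,4),"pics/e1.png")
cv2.imwrite("pics/e.png",cv2.resize(np.hstack([a,b]),(800,338)))
```

```text
[0.57867412 0.20370425 0.04199902] 10.05 [ 4.41042446 -4.43670356 -3.23811067] 33.5069823316639 36.92978115286678
foot 0.1592726126233041 tcp lat -0.0007075492293734343
```

View pics/e.png

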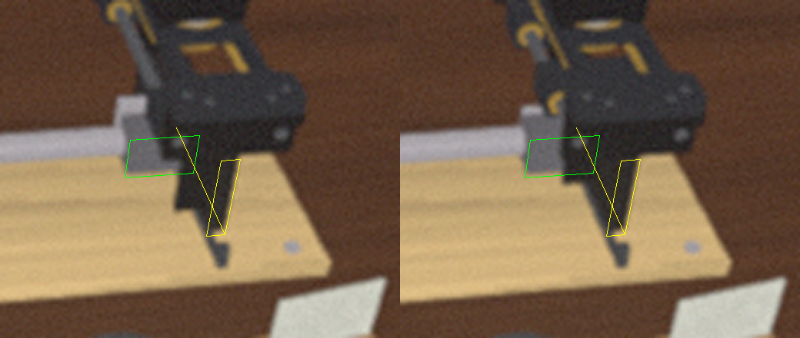

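The width is 33.5 mm, so the lever is closed, and the foot now shows unobscured at about (615,200), in line with the mark's end at (622,258). One depth check before handing in.

Run:
```python
from rig import grab_frame
from o import *
fs=[dict(np.load("scene0.npz")),grab_frame("scene")]
for f in fs:
    W=world(f);g=f["image"].max(-1);d=W[...,:2]-O;s=d@X;l=d@Y;z=W[...,2]
    for nm,m in(("footend",(abs(l+.053)<.008)&(z>.03)&(z<.055)&(g<75)&(s>.05)&(s<.2)),("mark",(l<-.062)&(l>-.08)&(z>.012)&(z<.032)&(g<110)&(s>.13)&(s<.2))):
        print(nm,m.sum(),np.round(np.percentile(s[m],[2,10,25,50,75,90,98])*1000,1))
```

```text
footend 60 [67.3 67.4 68.5 71.3 74.2 75.7 76.8]
mark 29 [155.3 156.  156.6 157.3 159.6 160.4 161.3]
footend 67 [153.1 153.6 154.1 156.2 159.1 161.8 162.6]
mark 26 [155.8 155.9 156.7 158.1 159.4 160.3 160.6]
```

```bash
python3 -c "
from rig import ticket
print(ticket.finish_job())"
```

```text
the job is handed in; nothing more can be done
None
```

The job is handed in: both caps are pressed home, the foot stands within about 1 mm of the length mark, and the lever is closed with the gripper still holding leg and lever at about 37 N; the judging result was not reported back.

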